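# Put the grating insert away in the food processor's latched drawer

### The job

Put the grating insert from the chopping board away in the food processor: press the rectangular release key so that the storage drawer pops out, lay the insert flat, grip upwards, in the drawer's front compartment and let go, then push the drawer home, firmly but without ramming it, until it clicks and stays shut. Do not press the round start button, and leave the bowl, spatula, jar and cup where they are.

Things in the scene. Friction and masses are not known exactly. Their poses are not given: they have to be found in the camera images.
- machine: Food processor, fixed; place and yaw vary. White base 260 mm deep (own x) x 210 wide x 88 high, origin under its centre on the counter; front face at own x = -130, facing own -x (to the robot). At the rear a clear bowl 134 mm across, centred at own x = +55, lid and knob up to 190 mm above the counter; the top is free from own x = -130 to -12 but for key and start button.
- drawer (a joint): Storage drawer, slides out along the machine's own -x. In m: 0 = panel touching the base's face, 0.090 = fully open. A spring (5 N shut, 2 N open) drives it open unless latched. It latches at 0 to 0.013, a place that varies from start to start; to catch, it must go about 1 mm further in, and a rigid stop lies 3 mm further in. So push until the stop is felt (about 18 N), then let go.
- drawer_front (a point): Centre of the outer face of the drawer's grey front panel: 200 mm wide, 12 thick, from 6 to 76 mm above the counter; this point is 50 mm above it. Axes as the machine's (x points into the base); moves with the drawer. Pushing it in takes 2 to 5 N, rising to 8 to 12 N on the catch ramp over the last 20 mm, 4 to 5 N after the click, then the stop (18 N and more). Over 35 N is ramming.
- drawer_bay (a point): Floor centre of the drawer's front compartment, 45 mm behind the front panel's outer face, 10 mm above the counter; axes as the machine's; moves with the drawer. Compartment 66 mm (x) x 158 (y); side walls and divider reach 45 mm above the counter, front panel 76. With the drawer open it lies wholly ahead of the base. Ceiling inside the base 76 mm: an insert that stands or leans would jam.
- key (a joint): Sprung release key on top of the base. In m: 0 up, grows as pressed, 0.010 fully down. Takes 1.6 N at first, 6 N at the bottom; the drawer is released at 4 to 6 mm (4 to 5 N). It springs back by itself, and dips and springs back as the drawer clicks home.
- key_top (a point): Centre of the top face of the release key: a white rectangular key 20 mm (machine's x) x 48 mm (y), standing 14 mm above the base's top (102 mm above the counter) in a grey bezel, 31 to 44 mm behind the base's front face; its place along y varies.
- start (a joint): Round start button, 26 mm across, on the base's top, at own x = -92, y = -72 of the machine, right of the key seen from the robot. Value in m: 0 up, grows when pressed, 0.006 fully down. It must not be pressed.
- insert: Grating insert: rectangular steel plate 54 mm (own x) x 112 mm (own y) x 12 mm thick with low teeth, and on its middle an upright grey grip ridge 42 mm long (own x), 12 mm thick (own y), top at 40 mm above the underside. Origin at the centre of the underside, z up through the grip. About 0.12 kg. Lies on the chopping board at the start; both ways round (half turn about z) are equal.
- board: Dark wooden chopping board, fixed, 200 mm (own x) x 150 (y) x 18 high, with a steel handle on its +y side. Origin under its centre.
- bowl: White mixing bowl, 210 mm across, 95 high, origin under its centre. Leave it.
- spatula: Grey spatula lying on the counter, its own x along the handle. Leave it.
- jar: Glass jar 68 mm across, 100 high, origin under its centre. Leave it.
- cup: Small white cup 70 mm across, 50 high, origin under its centre. Leave it.
There are look-alikes about, which are no part of the job. Leave any green or turquoise look-alike of the insert alone.

How it is judged:
On the way, in this order (a step that is already met when the one before it is completed fails the run):
1. the drawer has popped open (value of joint drawer above 0.075 m), for 0.2 s.
2. the insert lies flat in the front compartment of the open drawer, let go (x of insert in the frame of drawer_bay between -0.01 and 0.01 m and y of insert in the frame of drawer_bay between -0.03 and 0.03 m and z of insert in the frame of drawer_bay below 0.004 m and angle between insert's own z axis and vertical below 0.1 rad and value of joint drawer above 0.05 m and contact force between the fingers and insert below 0.1 N), for 0.2 s.
3. the drawer is latched shut and nothing pushes it (value of joint drawer below 0.016 m and contact force between each of the arm, the fingers and drawer below 0.3 N), for 0.3 s.
At the end, for the whole second after the job is handed in: The drawer is latched shut (joint under 16 mm, staying there with nothing pushing it), the key is back up (under 3 mm down), and the insert lies at rest, flat (within 0.1 rad, under 4 mm above the floor) in the front compartment, within 10 mm along x and 30 mm along y of its centre (x of insert in the frame of drawer_bay between -0.01 and 0.01 m and y of insert in the frame of drawer_bay between -0.03 and 0.03 m and z of insert in the frame of drawer_bay below 0.004 m and angle between insert's own z axis and vertical below 0.1 rad and value of joint drawer below 0.016 m and value of joint key below 0.003 m and linear speed of insert below 0.02 m/s); the robot touches nothing.
It fails at once if the start button is pressed (value of joint start above 0.003 m).
It fails at once if the drawer is rammed (over 35 N) (contact force between any of the fingers, the arm and drawer above 35 N).
It fails at once if the bowl, spatula, jar or cup is moved by more than 30 mm (distance of any of bowl, spatula, jar, cup from where it was at the start of the episode above 0.03 m).
It also fails if it takes over 72 s, if anything falls off the work surface, if the arm or the gripper's body presses on something with over 40 N, if the wrist force passes 120 N, or if a joint passes its speed limit or range.

### The arm

A 7-joint arm with a two-finger parallel gripper is mounted at the origin on the work surface. World frame = base frame: x ahead of the robot, y to its left, z up, the work surface at z = 0. Lengths are in m, angles in rad, forces in N, time in s.
With the tool pointing down it reaches from about 0.4 to 0.875 m from the base axis. Payload 6.5 kg.
Tool frame: the origin (TCP) lies between the finger pads; the fingertips stand r.tip_extent ahead of it and the grasp point (between the pads) is the TCP (r.tip_extent is the distance from the TCP to the fingertips, in m); z points along the fingers, y is the line along which they close (so a half turn about z gives the same grasp; the last joint's range is limited). The gripper opens to 85 mm and grips with 20 to 120 N. Pads are 22 mm wide; open, the fingers measure 114 mm over their backs; the gripper's body (76 mm by 85 mm) begins 54 mm behind the grasp point. The pads swing forward as they close: fully open they stand 13 mm farther back than shut.
Start: joints at [1.167, 0.536, -0.004, 1.538, 0.003, 1.067, -0.071], TCP at [0.215, -0.613, 0.25] pointing down, gripper open.
Joint ranges: [-2.7, 2.7], [-0.37, 2.16], [-1.27, 1.26], [0.24, 2.4], [-1.31, 4.45], [0.19, 1.91], [-2.76, 2.76]. Speed limits (rad/s): [2.39, 2.39, 3.14, 3.14, 3.14, 3.14, 3.14].

### API

Orientations are given as a unit quaternion [w, x, y, z].
In Python, from plant import monitor, camera, workorder, search_frame, silhouettes, r gives the robot as it stands.
- The arm moves only by the tool apply_moves, never from a script. Its argument "motion" is a list of rows, each an object of numbers: "x", "y", "z": the shift along the tool's x, y, z in cm; "roll": the turn about the tool's z in rad. A call has 1 to 10 rows; each row shifts and turns the commanded pose from where the row before left it, along the tool's axes as they then stand; what a row does not reach is not made up. A row lasts 1/12 s, in which the tool goes at most 41.7 mm and 7.16 degrees, less where a joint would pass 70% of its speed; a pose out of reach is approached as far as the arm can. A call is refused whole if a number of a shift passes 4.17 or a number of a turn 0.125, either way. A call with a gripper value outside its range is refused whole. "jaw" is the finger opening in cm, from 0 to 8.54, set as the call begins (left out, the last holds). The fingers move at their own pace and stop on an object; the grip force is fixed at half the most. Time passes only in rows, so rows that do not move let the fingers close. It gives the time, the measured TCP pose, the force, the opening and the grip force at its end, in the units of the state.
- monitor.state(): the state, without advancing time (a new reading comes with each control period).
- camera(name): name is "scene" or "top" or "wrist"; returns a dict with "image" (400x640x3 uint8, red, green, blue), "z_map" (400x640 float32, m along the optical axis (not along the pixel's ray), 0 where there is no reading), "camera_matrix" (3x3 intrinsics, pixels), "R" (3x3) and "t" (3): a world point X has camera coordinates R X + t. Camera axes: x right, y down, z forward; pixel columns grow to the right and rows downward; lengths in m; the calibration is good to about 2 mm. A picture is of the moment at which its call begins.
- workorder.job_done(): hands the job in; it is judged then, once.
Trained networks look in a picture, given as the dict that the camera call returned (one of the last four; its "shot" number tells which), for a name from the list of things; names that differ only in an ending like _2 or _b are one class to them, and where a whole thing is asked for, a point or a joint stands for the part that bears it (a point fixed in the world has none). Each returns a list of dicts, best first, with "score" (0 to 1); they miss things now and then, are a little off and sometimes report something else, mostly with a low value. They report only what shows in the picture. A call takes as long as a camera call. They do not tell look-alikes from the thing itself.
- search_frame(picture, target): "box" ([left, top, width, height] as shares, 0 to 1, of the picture: columns of its width, rows of its height, round what is visible of it).
- silhouettes(picture, target): "mask" (400x640 bool, what is visible of it) and "box" ([left, top, width, height] as shares, 0 to 1, of the picture: columns of its width, rows of its height, round what is visible of it).
The state is a dict: "t": time; "q": joint angles; "qd": joint speeds; "tau": joint torques, N m; "eef_pos": TCP position; "tcp_rot": TCP orientation; "ft_force": force on the tool from outside, world axes, zero at the start; "moment": the same for the moment, N m; "grip_width": finger opening in m; "finger_force": force on a finger pad.
Only numpy, scipy, OpenCV 4.12 (cv2) and the standard library are available. Lean on these libraries where they do the work, as an engineer would, in place of code of your own. Each camera call takes 0.05 s, during which the arm holds its last target. There are 200 camera calls.

## Working session

There is one attempt and no reset: what is moved stays moved. The work goes in short steps, Python scripts to look and compute and a tool call to move; the robot and the scene stay as the last step left them, time stands still between calls to the robot, and variables do not carry over. Pictures are saved under pics/ and viewed, at most 10 in all, crops included, and the job is handed in when it is done.

Besides the shell and the picture viewer there is one more tool, called after "Call:" in YAML: its name, and indented under it one key for each argument. apply_moves: Moves the arm, as the interface text tells. Its arguments: {"type":"object","properties":{"motion":{"type":"array","items":{"type":"object","properties":{"x":{"type":"number"},"y":{"type":"number"},"z":{"type":"number"},"roll":{"type":"number"}}}},"jaw":{"type":"number"}},"required":["motion"]}

```bash
mkdir -p pics; ls; cat > h.py <<'E'
import numpy as np, cv2
from plant import monitor, camera, workorder, search_frame, silhouettes, r
def save(p,n,box=None,s=1):
    im=p["image"][...,::-1]
    if box: im=im[box[1]:box[3],box[0]:box[2]]
    cv2.imwrite("pics/"+n,cv2.resize(im,None,fx=s,fy=s,interpolation=cv2.INTER_CUBIC))
def cloud(p):
    K=p["camera_matrix"];z=p["z_map"];v,u=np.mgrid[:400,:640]
    c=np.stack([(u-K[0,2])/K[0,0]*z,(v-K[1,2])/K[1,1]*z,z],-1)
    return (c-p["t"])@p["R"]   # R^T(c-t)
def proj(p,X):
    c=np.atleast_2d(X)@p["R"].T+p["t"];q=c@p["camera_matrix"].T
    return q[:,:2]/q[:,2:]
E
python3 - <<'E'
from h import *
print(monitor.state(), r.tip_extent)
a=camera("scene");b=camera("top")
cv2.imwrite("pics/a.png",np.vstack([cv2.resize(x["image"][...,::-1],(480,300)) for x in (a,b)]))
for n,p in (("scene",a),("top",b)):
    C=cloud(p)
    for t in ["insert","machine","key","start","drawer","board","bowl","jar","cup","spatula"]:
        for d in silhouettes(p,t)[:3]:
            m=d["mask"]&(p["z_map"]>0)
            print(n,t,round(d["score"],2),(np.array(d["box"])*[640,400,640,400]).round().astype(int),np.median(C[m],0).round(3) if m.any() else None)
E
```

```text
pics
{'t': 0.0, 'q': array([ 1.1667781 ,  0.53717488, -0.00439861,  1.53885821,  0.00255844,
        1.06729126, -0.07123653]), 'qd': array([ 0.00180677, -0.00036117,  0.00087386,  0.00016834,  0.00200386,
       -0.00021688, -0.00118705]), 'tau': array([-7.47630729e-04, -5.83427095e+01,  1.04819532e+00, -2.59104770e+01,
        1.23422669e-02,  9.62061138e-03,  1.69011344e-05]), 'eef_pos': array([ 0.21520676, -0.61271422,  0.2494136 ]), 'tcp_rot': array([-8.39684246e-04,  9.85769977e-01,  1.68097613e-01, -1.99419788e-04]), 'ft_force': array([ 0.01503798, -0.00296894,  0.71562096]), 'moment': array([ 0.01927172, -0.00220318, -0.01616557]), 'finger_force': 0.0, 'grip_width': 0.08530352600979155} 0.019
scene insert 0.93 [272 185  35  21] [ 0.353 -0.027  0.012]
scene insert 0.72 [363 168  25  22] [0.473 0.235 0.03 ]
scene insert 0.65 [348 137  33  19] [0.27  0.356 0.011]
scene machine 0.8 [268 225 136 130] [ 0.79  -0.161  0.088]
scene key 0.45 [317 235  19  12] [ 0.638 -0.097  0.101]
scene start 0.62 [313 235  20  18] [ 0.639 -0.1    0.1  ]
scene start 0.18 [344 159  69  48] [0.503 0.23
[... 512 characters left out ...]
 insert 0.57 [308 244  42  21] [ 0.348 -0.022  0.013]
top machine 0.83 [319  70  85 110] [ 0.724 -0.124  0.09 ]
top key 0.71 [223 199  38  30] [0.47  0.238 0.031]
top key 0.53 [387 145  12   7] [ 0.65  -0.209  0.11 ]
top key 0.51 [343 149  17  10] [ 0.637 -0.095  0.103]
top start 0.52 [389 144   9   7] [ 0.649 -0.209  0.11 ]
top drawer 0.67 [337 161  68  13] [ 0.593 -0.145  0.073]
top board 0.8 [200 179  71  73] [0.463 0.247 0.018]
top bowl 0.85 [459 194  75  74] [ 0.401 -0.528  0.036]
top jar 0.74 [165 148  31  28] [0.629 0.398 0.097]
top jar 0.45 [336 162  65  15] [ 0.594 -0.148  0.073]
top cup 0.62 [135 206  32  21] [0.478 0.527 0.024]
top spatula 0.7 [201 178  70  74] [0.465 0.247 0.018]
```

```bash
python3 - <<'E'
from h import *
b=camera("top"); save(b,"b.png",(130,50,450,330),2.4)
save(b,"c.png",(200,180,280,250),8)
C=cloud(b); z=C[...,2]; im=b["image"].astype(int)
v,u=np.mgrid[:400,:640]
# machine yaw: base top plane region
m=(abs(z-.088)<.004)&(u>315)&(u<410)&(v>60)&(v<185)
P=C[m][:,:2].astype(np.float32); print("top rect",cv2.minAreaRect(P),len(P))
for lo,hi in((.068,.081),(.097,.105),(.106,.114)):
    m=(z>lo)&(z<hi)&(u>315)&(u<410)&(v>135)&(v<185);P=C[m][:,:2].astype(np.float32);print(lo,len(P),cv2.minAreaRect(P))
m=(z>.025)&(z<.034)&(u>215)&(u<270)&(v>195)&(v<240);P=C[m][:,:2].astype(np.float32);print("plate",cv2.minAreaRect(P),len(P),P.mean(0))
m=(z>.045)&(u>215)&(u<270)&(v>190)&(v<240);P=C[m];print("ridge",cv2.minAreaRect(P[:,:2].astype(np.float32)),len(P),P.mean(0))
E
```

```text
top rect ((0.7315374612808228, -0.12726905941963196), (0.25999170541763306, 0.21045102179050446), 7.141905784606934) 3789
0.068 305 ((0.6021966338157654, -0.12193711847066879), (0.22806157171726227, 0.09525444358587265), 72.3098373413086)
0.097 199 ((0.637955367565155, -0.15251237154006958), (0.04051920399069786, 0.15818822383880615), 11.213518142700195)
0.106 70 ((0.6457267999649048, -0.14908866584300995), (0.026465872302651405, 0.1462402045726776), 3.2680912017822266)
plate ((0.48881667852401733, 0.2480345070362091), (0.09399858117103577, 0.11248781532049179), 14.08127498626709) 535 [0.4692182  0.24213973]
ridge ((0.45148617029190063, 0.12843337655067444), (0.25528213381767273, 0.040632594376802444), 80.90624237060547) 78 [0.46704325 0.20796622 0.21749966]
```

View pics/b.png

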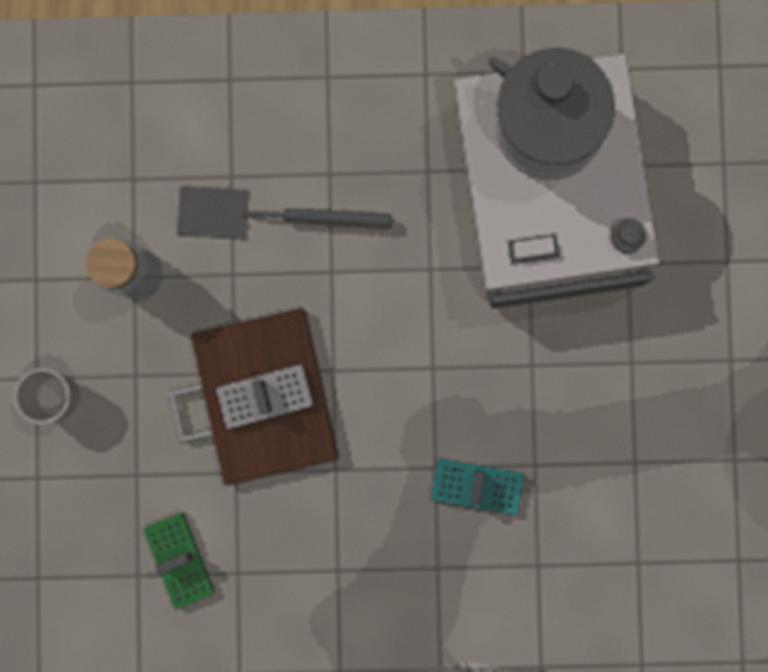

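View pics/c.png

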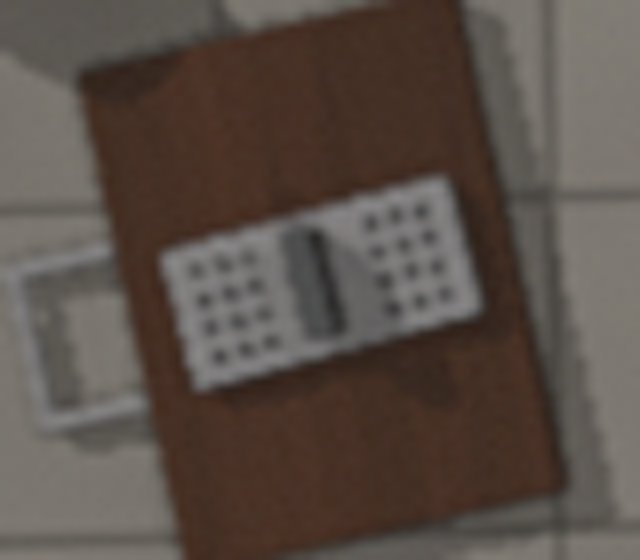

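The insert-class candidates in the full top picture are:
- grey at about (242,216), on the board
- green at about (203,283)
- turquoise at about (329,254)

The grey steel one on the dark wooden board fits the description. The enlarged crop confirms it: a perforated plate with an upright ridge. The machine is at top right, with the key at about (352,153) and the round start button at about (392,148).

```bash
cat >> h.py <<'E'
def go(X,yaw=None):
    """tool-frame move (cm, rad) from measured TCP to world X, tool-x yaw"""
    from scipy.spatial.transform import Rotation as Ro
    s=monitor.state();q=s["tcp_rot"];R=Ro.from_quat([q[1],q[2],q[3],q[0]]).as_matrix()
    y0=np.arctan2(R[1,0],R[0,0]);d=np.asarray(X)-s["eef_pos"]
    print("t",round(s["t"],2),"pos",s["eef_pos"].round(4),"yaw",y0.round(4),"F",s["ft_force"].round(1),"w",round(s["grip_width"],4))
    a=(R.T@d*100).round(2); print("shift in current axes cm",a,"roll",None if yaw is None else round(y0-yaw,4))
    if yaw is not None:
        c,sn=np.cos(yaw),np.sin(yaw); print("shift in turned axes",(np.array([[c,sn,0],[sn,-c,0],[0,0,-1]])@d*100).round(2))
E
python3 - <<'E'
from h import *
from scipy.optimize import minimize
ps=[camera("top"),camera("scene")]
def rect(p,P,name):
    r_=cv2.minAreaRect(P.astype(np.float32));print(name,np.round(r_[0],4),np.round(r_[1],3),round(r_[2],2),len(P))
for p,n,box in((ps[0],"top",(224,204,37,26)),(ps[1],"scene",(363,168,25,22))):
    C=cloud(p);im=p["image"].astype(int);x,y,w,h=box
    v,u=np.mgrid[:400,:640]
    near=(u>=x-3)&(u<x+w+3)&(v>=y-3)&(v<y+h+3)
    # project pixels to plate-top plane z=.03
    K=p["camera_matrix"];ray=np.stack([(u-K[0,2])/K[0,0],(v-K[1,2])/K[1,1],np.ones_like(u)],-1)@p["R"];o=-p["R"].T@p["t"]
    G=o+ray*((.03-o[2])/ray[...,2])[...,None]
    m=near&(im[...,2]>75)&(im.max(-1)-im.min(-1)<30)
    k=cv2.connectedComponentsWithStats(m.astype(np.uint8));L=k[1]==1+np.argmax(k[2][1:,4])
    L=cv2.morphologyEx(L.astype(np.uint8),cv2.MORPH_CLOSE,np.ones((5,5)))>0
    rect(p,G[L][:,:2],n+" plate")
    H=C[near&(C[...,2]>.045)&(C[...,2]<.065)];rect(p,H[:,:2],n+" ridge");print(H.mean(0))
    for t in("insert",):
        for d in silhouettes(p,t):
            if abs(d["box"][0]*640-x)<8: rect(p,G[d["mask"]][:,:2],n+" sil")
# machine: base top in both
for p,n,(x0,x1,y0,y1) in((ps[0],"top",(315,410,60,185)),(ps[1],"scene",(260,410,215,360))):
    C=cloud(p);v,u=np.mgrid[:400,:640];z=C[...,2]
    m=(abs(z-.088)<.003)&(u>x0)&(u<x1)&(v>y0)&(v<y1)
    Q=C[m];
    def cost(a):
        X=((Q[:,0]-a[0])*np.cos(a[2])+(Q[:,1]-a[1])*np.sin(a[2]));Y=(-(Q[:,0]-a[0])*np.sin(a[2])+(Q[:,1]-a[1])*np.cos(a[2]))
        return X,Y
    rect(p,Q[:,:2],n+" base")
    X,Y=cost([.7315,-.1273,.13]); pts=[]
    for yy in np.arange(-.09,.09,.012):
        s=(abs(Y-yy)<.006)
        if s.sum()>5: pts.append(Q[s][np.argmin(X[s]),:2])
    pts=np.array(pts);f=np.polyfit(pts[:,1],pts[:,0],1);print(n,"front edge yaw",-np.arctan(f[0]),"x at y=-.143",np.polyval(f,-.143))
    m=(abs(z-.102)<.005)&(abs(C[...,0]-.638)<.02)&(abs(C[...,1]+.097)<.04)
    rect(p,C[m][:,:2],n+" key")
go([.6375,-.097,.17],.128)
E
```

```text
top plate [0.471  0.2446] [0.055 0.113] 14.01 681
top ridge [0.4693 0.2424] [0.041 0.012] 13.99 67
[0.4696585  0.24220697 0.05627464]
top sil [0.4699 0.2416] [0.055 0.115] 13.55 672
scene plate [0.4645 0.2556] [0.066 0.151] 16.67 397
scene ridge [0.4676 0.2424] [0.042 0.013] 13.68 58
[0.46876278 0.24218272 0.05297958]
scene sil [0.4698 0.2381] [0.066 0.121] 16.67 415
top base [ 0.7315 -0.127 ] [0.26 0.21] 7.11 3281
top front edge yaw 0.12709820291137308 x at y=-.143 0.6032288103102675
top key [ 0.6373 -0.0961] [0.02  0.048] 5.92 115
scene base [ 0.7292 -0.1259] [0.261 0.211] 7.18 3856
scene front edge yaw 0.1246117377145892 x at y=-.143 0.6011481582174657
scene key [ 0.6351 -0.0956] [0.02  0.048] 6.46 116
t 1.35 pos [ 0.2155 -0.6133  0.2503] yaw 0.3379 F [-0.2  1.3 -0.4] w 0.0858
shift in current axes cm [ 56.93 -34.72   8.03] roll 0.2099
shift in turned axes [ 48.45 -45.82   8.03]
```

Call:
apply_moves:
  jaw: 0
  motion:
    - {"roll":0.105}
    - {"roll":0.105}
    - {"x":2.8,"y":-2.6}
    - {"x":2.8,"y":-2.6}
    - {"x":2.8,"y":-2.6}
    - {"x":2.8,"y":-2.6}
    - {"x":2.8,"y":-2.6}
    - {"x":2.8,"y":-2.6}
    - {"x":2.8,"y":-2.6}
    - {"x":2.8,"y":-2.6}

```text
invalid input at $.motion[0]: expected keys x, y, z, roll
```

Call:
apply_moves:
  motion:
    - {"x":2.8,"y":-2.6}
    - {"x":2.8,"y":-2.6}
    - {"x":2.8,"y":-2.6}
    - {"x":2.8,"y":-2.6}
    - {"x":2.8,"y":-2.6}
    - {"x":2.8,"y":-2.6}
    - {"x":2.8,"y":-2.6}
    - {"x":2.8,"y":-2.6}
    - {}
    - {}

```text
invalid input at $.motion[0]: expected keys x, y, z, roll
```

```bash
python3 -c "
from h import *
go([.6362,-.0958,.131],.125)"
```

```text
t 1.35 pos [ 0.2155 -0.6133  0.2503] yaw 0.3379 F [-0.2  1.3 -0.4] w 0.0858
shift in current axes cm [ 56.85 -34.87  11.93] roll 0.2129
shift in turned axes [ 48.2  -46.1   11.93]
```

All keys are required.

Call:
apply_moves:
  jaw: 0
  motion:
    - {"x":0,"y":0,"z":0,"roll":0.106}
    - {"x":0,"y":0,"z":0,"roll":0.106}
    - {"x":2.8,"y":-2.7,"z":0,"roll":0}
    - {"x":2.8,"y":-2.7,"z":0,"roll":0}
    - {"x":2.8,"y":-2.7,"z":0,"roll":0}
    - {"x":2.8,"y":-2.7,"z":0,"roll":0}
    - {"x":2.8,"y":-2.7,"z":0,"roll":0}
    - {"x":2.8,"y":-2.7,"z":0,"roll":0}
    - {"x":2.8,"y":-2.7,"z":0,"roll":0}
    - {"x":2.8,"y":-2.7,"z":0,"roll":0}

```text
t: 2.18
eef_pos: [0.4115, -0.3693, 0.2506]
tcp_rot: [0.0, 0.998, 0.063, 0.0]
ft_force: [1.2, -0.6, -0.0]
grip_width: -0.0001
finger_force: 0.0
```

Call:
apply_moves:
  motion:
    - {"x":2.8,"y":-2.7,"z":0,"roll":0}
    - {"x":2.8,"y":-2.7,"z":0,"roll":0}
    - {"x":2.8,"y":-2.7,"z":0,"roll":0}
    - {"x":2.8,"y":-2.7,"z":0,"roll":0}
    - {"x":2.8,"y":-2.7,"z":0,"roll":0}
    - {"x":2.8,"y":-2.7,"z":0,"roll":0}
    - {"x":2.8,"y":-2.7,"z":0,"roll":0}
    - {"x":2.8,"y":-2.7,"z":0,"roll":0}
    - {"x":0,"y":0,"z":0,"roll":0}
    - {"x":0,"y":0,"z":0,"roll":0}

```text
t: 3.02
eef_pos: [0.6069, -0.1251, 0.2501]
tcp_rot: [-0.001, 0.998, 0.066, 0.0]
ft_force: [-0.9, -0.3, -0.3]
grip_width: 0.0001
finger_force: 0.0
```

```bash
python3 -c "
from h import *
go([.6362,-.0958,.131],.125)"
```

```text
t 3.02 pos [ 0.6069 -0.1251  0.2501] yaw 0.1311 F [-0.9 -0.3 -0.3] w 0.0001
shift in current axes cm [ 3.28 -2.51 11.91] roll 0.0061
shift in turned axes [ 3.27 -2.54 11.91]
```

Call:
apply_moves:
  motion:
    - {"x":3.3,"y":-2.5,"z":0,"roll":0.006}
    - {"x":0,"y":0,"z":3,"roll":0}
    - {"x":0,"y":0,"z":3,"roll":0}
    - {"x":0,"y":0,"z":3,"roll":0}
    - {"x":0,"y":0,"z":2.7,"roll":0}
    - {"x":0,"y":0,"z":0.3,"roll":0}
    - {"x":0,"y":0,"z":0.3,"roll":0}
    - {"x":0,"y":0,"z":0.3,"roll":0}
    - {"x":0,"y":0,"z":0.2,"roll":0}
    - {"x":0,"y":0,"z":0,"roll":0}

```text
t: 3.85
eef_pos: [0.6361, -0.0999, 0.1236]
tcp_rot: [0.0, 0.998, 0.06, 0.001]
ft_force: [0.1, -0.5, 0.1]
grip_width: -0.0001
finger_force: 0.0
```

```bash
python3 -c "
from h import *
go([.6362,-.0958,.115],.125)"
```

```text
t 3.85 pos [ 0.6361 -0.0999  0.1236] yaw 0.1194 F [ 0.1 -0.5  0.1] w -0.0001
shift in current axes cm [ 0.06 -0.4   0.86] roll -0.0056
shift in turned axes [ 0.07 -0.4   0.86]
```

Call:
apply_moves:
  motion:
    - {"x":0,"y":-0.3,"z":0.2,"roll":0}
    - {"x":0,"y":0,"z":0.2,"roll":0}
    - {"x":0,"y":0,"z":0.2,"roll":0}
    - {"x":0,"y":0,"z":0.2,"roll":0}
    - {"x":0,"y":0,"z":0.15,"roll":0}
    - {"x":0,"y":0,"z":0,"roll":0}

```text
t: 4.35
eef_pos: [0.6358, -0.0963, 0.1133]
tcp_rot: [-0.0, 0.998, 0.06, 0.001]
ft_force: [0.4, 0.8, 4.4]
grip_width: -0.0004
finger_force: 2.4
```

```bash
python3 -c "
from h import *
p=camera('top');C=cloud(p);z=C[...,2]
m=(z>.066)&(z<.080)&(C[...,0]>.45)&(C[...,0]<.62)&(abs(C[...,1]+.15)<.12)
print(m.sum(),np.median(C[m],0))
go([.6362,-.0958,.115],.125)"
```

```text
77 [ 0.55698508 -0.07390645  0.07568182]
t 4.4 pos [ 0.6358 -0.0963  0.1134] yaw 0.1201 F [ 0.4 -0.   4.5] w 0.0002
shift in current axes cm [ 0.04 -0.04 -0.16] roll -0.0049
shift in turned axes [ 0.04 -0.04 -0.16]
```

Call:
apply_moves:
  motion:
    - {"x":0,"y":0,"z":0.1,"roll":0}
    - {"x":0,"y":0,"z":0,"roll":0}
    - {"x":0,"y":0,"z":-3,"roll":0}
    - {"x":0,"y":0,"z":-4,"roll":0}
    - {"x":0,"y":0,"z":-4,"roll":0}

```text
t: 4.82
eef_pos: [0.6332, -0.0965, 0.2214]
tcp_rot: [-0.0, 0.998, 0.06, -0.002]
ft_force: [1.3, -0.4, 0.2]
grip_width: -0.0003
finger_force: 0.0
```

```bash
python3 -c "
from h import *
p=camera('top');C=cloud(p);z=C[...,2]
m=(z>.066)&(z<.082)&(C[...,0]>.45)&(C[...,0]<.62)&(abs(C[...,1]+.15)<.12)
c,s=np.cos(.125),np.sin(.125);Q=C[m]-[.7303,-.1265,0]
print(m.sum(),'panel own x pctl',np.percentile(Q[:,0]*c+Q[:,1]*s,[5,50,95]), 'y',np.percentile(-Q[:,0]*s+Q[:,1]*c,[2,98]))
save(p,'d.png',(300,60,430,220),4)
go([.469,.2424,.25],.243)"
```

```text
79 panel own x pctl [-0.22954614 -0.22351029 -0.12818978] y [0.05202865 0.10374513]
t 4.87 pos [ 0.6382 -0.097   0.2312] yaw 0.1196 F [3.8 0.1 6.9] w 0.0002
shift in current axes cm [-12.73 -35.71  -2.08] roll -0.1234
shift in turned axes [ -8.26 -37.01  -1.88]
```

View pics/d.png

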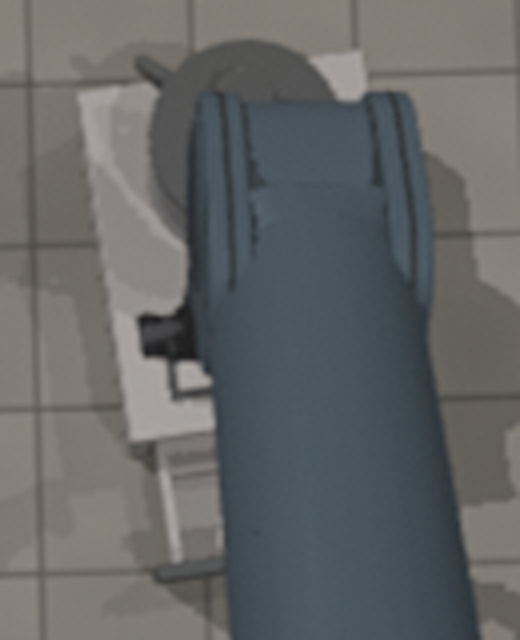

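The picture shows the drawer fully out: its panel runs along (155–225, 572) in the crop, at about own x −0.23. Next is the insert.

Call:
apply_moves:
  jaw: 5
  motion:
    - {"x":0,"y":0,"z":-2,"roll":-0.123}
    - {"x":-0.83,"y":-3.7,"z":0,"roll":0}
    - {"x":-0.83,"y":-3.7,"z":0,"roll":0}
    - {"x":-0.83,"y":-3.7,"z":0,"roll":0}
    - {"x":-0.83,"y":-3.7,"z":0,"roll":0}
    - {"x":-0.83,"y":-3.7,"z":0,"roll":0}
    - {"x":-0.83,"y":-3.7,"z":0,"roll":0}
    - {"x":-0.83,"y":-3.7,"z":0,"roll":0}
    - {"x":-0.83,"y":-3.7,"z":0,"roll":0}
    - {"x":-0.83,"y":-3.7,"z":0,"roll":0}

```text
t: 5.7
eef_pos: [0.4807, 0.2097, 0.2412]
tcp_rot: [0.0, 0.993, 0.121, -0.001]
ft_force: [0.1, -0.2, -0.2]
grip_width: 0.05
finger_force: 0.0
```

Call:
apply_moves:
  motion:
    - {"x":-0.8,"y":-3.7,"z":0,"roll":0}
    - {"x":0,"y":0,"z":3,"roll":0}
    - {"x":0,"y":0,"z":3,"roll":0}
    - {"x":0,"y":0,"z":3,"roll":0}
    - {"x":0,"y":0,"z":0,"roll":0}
    - {"x":0,"y":0,"z":0,"roll":0}

```text
t: 6.2
eef_pos: [0.4643, 0.2419, 0.1506]
tcp_rot: [0.001, 0.993, 0.121, -0.002]
ft_force: [0.7, 0.1, 0.6]
grip_width: 0.0496
finger_force: 0.0
```

```bash
python3 - <<'E'
from h import *
p=camera('wrist');save(p,'w.png')
C=cloud(p);z=C[...,2]
m=(z>.047)&(z<.062)&(abs(C[...,0]-.469)<.035)&(abs(C[...,1]-.242)<.035)
if m.sum()>20: print('ridge',m.sum(),cv2.minAreaRect(C[m][:,:2].astype(np.float32)),np.median(C[m],0))
go([.469,.2424,.055],.243)
E
```

```text
ridge 1041 ((0.46894311904907227, 0.24664361774921417), (0.041383903473615646, 0.011968073435127735), 13.959765434265137) [0.47105239 0.24690688 0.05794108]
t 6.25 pos [0.4657 0.2426 0.1522] yaw 0.2426 F [0.3 0.9 1.4] w 0.0501
shift in current axes cm [0.33 0.1  9.72] roll -0.0004
shift in turned axes [0.32 0.1  9.72]
```

View pics/w.png

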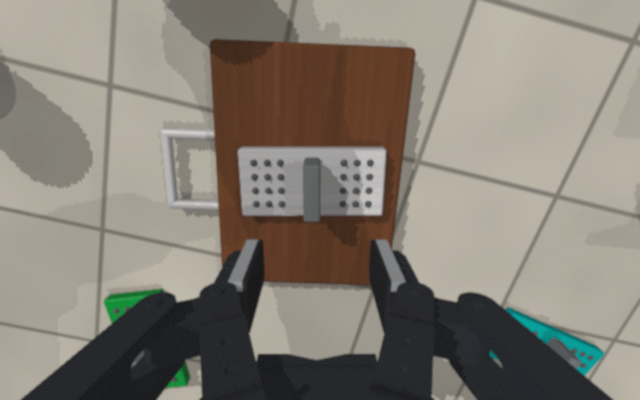

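The grey insert's ridge, at (312,188) in the wrist picture, is centred between the open fingers and aligned with them.

Call:
apply_moves:
  motion:
    - {"x":0.3,"y":-0.1,"z":3,"roll":0}
    - {"x":0,"y":0,"z":3,"roll":0}
    - {"x":0,"y":0,"z":2,"roll":0}
    - {"x":0,"y":0,"z":1.2,"roll":0}
    - {"x":0,"y":0,"z":0.4,"roll":0}
    - {"x":0,"y":0,"z":0,"roll":0}
    - {"x":0,"y":0,"z":0,"roll":0}

```text
t: 6.83
eef_pos: [0.4694, 0.245, 0.0572]
tcp_rot: [-0.0, 0.993, 0.121, 0.001]
ft_force: [-0.2, 0.1, 0.4]
grip_width: 0.0498
finger_force: 0.0
```

```bash
python3 -c "
from h import *
go([.469,.244,.055],.243)"
```

```text
t 6.83 pos [0.4694 0.245  0.0572] yaw 0.2425 F [-0.2  0.1  0.4] w 0.0498
shift in current axes cm [-0.07  0.09  0.22] roll -0.0005
shift in turned axes [-0.07  0.09  0.22]
```

Call:
apply_moves:
  jaw: 0
  motion:
    - {"x":0,"y":0,"z":0.1,"roll":0}
    - {"x":0,"y":0,"z":0,"roll":0}
    - {"x":0,"y":0,"z":0,"roll":0}
    - {"x":0,"y":0,"z":0,"roll":0}
    - {"x":0,"y":0,"z":0,"roll":0}
    - {"x":0,"y":0,"z":-1,"roll":0}
    - {"x":0,"y":0,"z":-3,"roll":0}
    - {"x":0,"y":0,"z":-3,"roll":0}
    - {"x":0,"y":0,"z":-3,"roll":0}

```text
t: 7.58
eef_pos: [0.4678, 0.2442, 0.1563]
tcp_rot: [0.0, 0.993, 0.121, -0.001]
ft_force: [0.1, -0.1, -1.0]
grip_width: 0.0107
finger_force: 58.9
```

```bash
python3 - <<'E'
from h import *
p=camera('top');C=cloud(p);z=C[...,2]
c,s=np.cos(.125),np.sin(.125);Q=C-[.7303,-.1265,0]
X=Q[...,0]*c+Q[...,1]*s;Y=-Q[...,0]*s+Q[...,1]*c
m=(z>.066)&(z<.082)&(X<-.15)&(X>-.28)&(abs(Y)<.12)
print(m.sum(),'panel X',np.percentile(X[m],[5,50,95]),'Y',np.percentile(Y[m],[1,99]),cv2.minAreaRect(C[m][:,:2].astype(np.float32)))
m=(z>.038)&(z<.05)&(X<-.13)&(X>-.215)&(abs(Y)<.09)
print('walls X',np.percentile(X[m],[2,50,98]),'Y',np.percentile(Y[m],[2,98]))
m=(z>.002)&(z<.018)&(X<-.13)&(X>-.218)&(abs(Y)<.075)
print('floor z',np.median(z[m]),'X',np.percentile(X[m],[2,98]),'Y',np.percentile(Y[m],[2,98]))
w=camera('wrist');save(w,'w2.png')
d=np.array([-.187,0]);B=np.array([.7303,-.1265])+[d[0]*c,d[0]*s];print('bay',B)
go([B[0],B[1],.16],.125)
E
```

```text
287 panel X [-0.23027559 -0.22488858 -0.21937978] Y [-0.09836188  0.09716888] ((0.5074687600135803, -0.15525290369987488), (0.012006751261651516, 0.1980130523443222), 7.101797580718994)
walls X [-0.21004607 -0.1520731  -0.13251659] Y [-0.085369    0.08403021]
floor z 0.01068735178342499 X [-0.21469819 -0.13144976] Y [-0.07191475  0.07200652]
bay [ 0.54475904 -0.14981418]
t 7.68 pos [0.471  0.2461 0.1599] yaw 0.2427 F [ 0.9 -0.   0.1] w 0.0105
shift in current axes cm [-2.36 40.2  -0.13] roll 0.1177
shift in turned axes [ 2.38e+00  4.02e+01 -1.00e-02]
```

View pics/w2.png

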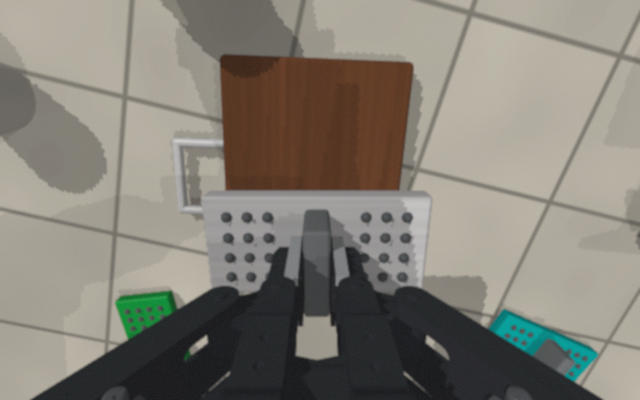

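The insert is held squarely and level, with the ridge between the pads at (317,255).

Call:
apply_moves:
  motion:
    - {"x":0,"y":0,"z":0,"roll":0.118}
    - {"x":0.25,"y":4,"z":0,"roll":0}
    - {"x":0.25,"y":4,"z":0,"roll":0}
    - {"x":0.25,"y":4,"z":0,"roll":0}
    - {"x":0.25,"y":4,"z":0,"roll":0}
    - {"x":0.25,"y":4,"z":0,"roll":0}
    - {"x":0.25,"y":4,"z":0,"roll":0}
    - {"x":0.25,"y":4,"z":0,"roll":0}
    - {"x":0.25,"y":4,"z":0,"roll":0}
    - {"x":0.25,"y":4,"z":0,"roll":0}

```text
t: 8.52
eef_pos: [0.5349, -0.112, 0.1545]
tcp_rot: [-0.0, 0.998, 0.062, -0.0]
ft_force: [0.4, -0.2, -1.3]
grip_width: 0.0105
finger_force: 58.9
```

Call:
apply_moves:
  motion:
    - {"x":0.2,"y":4,"z":0,"roll":0}
    - {"x":0,"y":0,"z":0,"roll":0}
    - {"x":0,"y":0,"z":0,"roll":0}

```text
t: 8.77
eef_pos: [0.5416, -0.1527, 0.1542]
tcp_rot: [0.0, 0.998, 0.06, -0.001]
ft_force: [1.0, 0.5, -0.6]
grip_width: 0.0103
finger_force: 59.0
```

```bash
python3 - <<'E'
from h import *
go([.5457,-.150,.049],.124)
w=camera('wrist');C=cloud(w);z=C[...,2]
s=monitor.state()['eef_pos'];tz=s[2]-.038
m=(z>tz+.004)&(z<tz+.02)&(np.hypot(C[...,0]-s[0],C[...,1]-s[1])<.08)
print('plate top pts',m.sum(),np.percentile(z[m],[5,50,95]))
c,sn=np.cos(.124),np.sin(.124);D=C[m]-s
X=D[:,0]*c+D[:,1]*sn;Y=-D[:,0]*sn+D[:,1]*c
A=np.c_[X,Y,np.ones(len(X))];print('tilt',np.linalg.lstsq(A,D[:,2],rcond=None)[0],'far edge x',X.max(),'Y',Y.min(),Y.max())
E
```

```text
t 8.77 pos [ 0.5416 -0.1527  0.1542] yaw 0.1191 F [ 1.   0.5 -0.6] w 0.0103
shift in current axes cm [ 0.45 -0.23 10.52] roll -0.0049
shift in turned axes [ 0.44 -0.22 10.52]
plate top pts 16444 [0.12634563 0.12956388 0.13153924]
tilt [-3.87860701e-02  2.70374700e-05 -2.45585606e-02] far edge x 0.02734219374216035 Y -0.058977166648749954 0.05383912168829383
```

Call:
apply_moves:
  motion:
    - {"x":0.4,"y":-0.2,"z":0,"roll":-0.004}
    - {"x":0,"y":0,"z":2,"roll":0}
    - {"x":0,"y":0,"z":2,"roll":0}
    - {"x":0,"y":0,"z":1.5,"roll":0}
    - {"x":0,"y":0,"z":0,"roll":0}
    - {"x":0,"y":0,"z":0,"roll":0}

```text
t: 9.32
eef_pos: [0.5459, -0.1449, 0.0994]
tcp_rot: [-0.001, 0.998, 0.066, -0.001]
ft_force: [0.5, -0.2, -0.1]
grip_width: 0.0108
finger_force: 59.0
```

```bash
python3 -c "
from h import *
go([.5457,-.150,.049],.124)"
```

```text
t 9.32 pos [ 0.5459 -0.1449  0.0994] yaw 0.1316 F [ 0.5 -0.2 -0.1] w 0.0108
shift in current axes cm [-0.07  0.51  5.04] roll 0.0076
shift in turned axes [-0.08  0.5   5.04]
```

Call:
apply_moves:
  motion:
    - {"x":0,"y":0.2,"z":1.5,"roll":0}
    - {"x":0,"y":0,"z":1.5,"roll":0}
    - {"x":0,"y":0,"z":1,"roll":0}
    - {"x":0,"y":0,"z":0.4,"roll":0}
    - {"x":0,"y":0,"z":0.2,"roll":0}
    - {"x":0,"y":0,"z":0.2,"roll":0}
    - {"x":0,"y":0,"z":0,"roll":0}

```text
t: 9.9
eef_pos: [0.5468, -0.1488, 0.0522]
tcp_rot: [0.0, 0.998, 0.064, 0.0]
ft_force: [1.0, 1.0, -0.8]
grip_width: 0.0105
finger_force: 59.1
```

```bash
python3 -c "
from h import *
go([.5457,-.150,.049],.124)"
```

```text
t 9.9 pos [ 0.5468 -0.1488  0.0522] yaw 0.129 F [ 1.   1.  -0.8] w 0.0105
shift in current axes cm [-0.13  0.1   0.32] roll 0.005
shift in turned axes [-0.13  0.1   0.32]
```

Call:
apply_moves:
  motion:
    - {"x":0,"y":0,"z":0.1,"roll":0}
    - {"x":0,"y":0,"z":0.1,"roll":0}
    - {"x":0,"y":0,"z":0.1,"roll":0}
    - {"x":0,"y":0,"z":0,"roll":0}

```text
t: 10.23
eef_pos: [0.5464, -0.149, 0.0488]
tcp_rot: [0.0, 0.998, 0.064, 0.0]
ft_force: [0.4, 0.5, -0.5]
grip_width: 0.0105
finger_force: 59.1
```

Call:
apply_moves:
  motion:
    - {"x":0,"y":0,"z":0.1,"roll":0}
    - {"x":0,"y":0,"z":0.1,"roll":0}
    - {"x":0,"y":0,"z":0,"roll":0}

```text
t: 10.48
eef_pos: [0.5471, -0.1489, 0.0477]
tcp_rot: [0.0, 0.998, 0.064, 0.001]
ft_force: [-1.9, 0.9, 7.9]
grip_width: 0.0107
finger_force: 60.3
```

Call:
apply_moves:
  jaw: 4
  motion:
    - {"x":0,"y":0,"z":-0.1,"roll":0}
    - {"x":0,"y":0,"z":0,"roll":0}
    - {"x":0,"y":0,"z":0,"roll":0}
    - {"x":0,"y":0,"z":0,"roll":0}
    - {"x":0,"y":0,"z":-2,"roll":0}
    - {"x":0,"y":0,"z":-3,"roll":0}
    - {"x":0,"y":0,"z":-3,"roll":0}
    - {"x":0,"y":0,"z":0,"roll":0}

```text
t: 11.15
eef_pos: [0.5499, -0.1497, 0.133]
tcp_rot: [0.001, 0.998, 0.064, 0.004]
ft_force: [1.4, -0.6, 0.5]
grip_width: 0.0399
finger_force: 0.0
```

```bash
python3 - <<'E'
from h import *
go([.5457,-.150,.049],.124)
w=camera('wrist');save(w,'w3.png');C=cloud(w);z=C[...,2]
Q=C-[.5457,-.150,0];c,s=np.cos(.124),np.sin(.124)
X=Q[...,0]*c+Q[...,1]*s;Y=-Q[...,0]*s+Q[...,1]*c
b=(abs(X)<.03)&(abs(Y)<.07)
m=b&(z>.04)&(z<.056);print('ridge',m.sum(),X[m].min(),X[m].max(),Y[m].min(),Y[m].max(),z[m].max())
m=b&(z>.016)&(z<.03);A=np.c_[X[m],Y[m],np.ones(m.sum())];print('plate',np.linalg.lstsq(A,z[m],rcond=None)[0],X[m].min(),X[m].max())
m=b&(z>.0)&(z<.014);print('floor',m.sum(),np.median(z[m]))
E
```

```text
t 11.15 pos [ 0.5499 -0.1497  0.133 ] yaw 0.1286 F [ 1.4 -0.6  0.5] w 0.0399
shift in current axes cm [-0.49 -0.05  8.39] roll 0.0046
shift in turned axes [-0.42 -0.02  8.4 ]
ridge 1085 -0.018937644125640973 0.022777091452938814 -0.004888734455030604 0.0069504659131845135 0.05177994326625238
plate [0.0011794  0.00106088 0.02331929] -0.02551811290731857 0.027976832786000345
floor 1933 0.01117120264854605
```

View pics/w3.png

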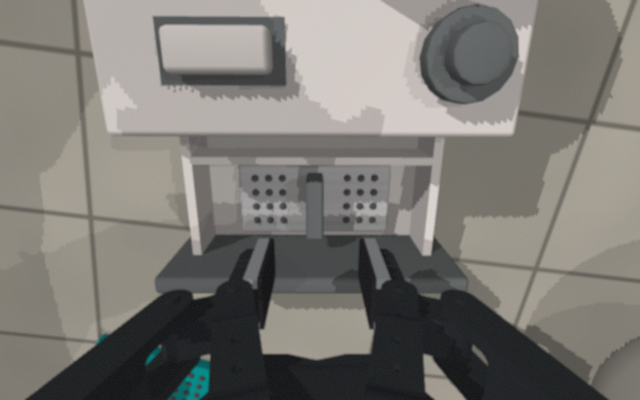

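The insert lies flat in the front compartment at (315,200), released and centred. Next I'll close the jaws and move in front of the panel.

Call:
apply_moves:
  jaw: 0
  motion:
    - {"x":-3,"y":0,"z":0,"roll":0.004}
    - {"x":-3,"y":0,"z":0,"roll":0}
    - {"x":-3,"y":0,"z":0,"roll":0}
    - {"x":0,"y":0,"z":0,"roll":0}
    - {"x":0,"y":0,"z":3,"roll":0}
    - {"x":0,"y":0,"z":3,"roll":0}
    - {"x":0,"y":0,"z":1.5,"roll":0}
    - {"x":0,"y":0,"z":0,"roll":0}
    - {"x":0,"y":0,"z":0,"roll":0}

```text
t: 11.95
eef_pos: [0.4562, -0.1599, 0.0518]
tcp_rot: [-0.001, 0.998, 0.062, -0.001]
ft_force: [-0.2, 0.9, 1.0]
grip_width: -0.0001
finger_force: 0.0
```

```bash
python3 -c "
from h import *
go([.7303-.246*.9923,-.1265-.246*.1237,.058],.124)"
```

```text
t 11.95 pos [ 0.4562 -0.1599  0.0518] yaw 0.125 F [-0.2  0.9  1. ] w -0.0001
shift in current axes cm [ 3.01  0.08 -0.63] roll 0.001
shift in turned axes [ 3.01  0.08 -0.62]
```

Call:
apply_moves:
  motion:
    - {"x":1.5,"y":0,"z":-0.6,"roll":0}
    - {"x":1.0,"y":0,"z":0,"roll":0}
    - {"x":0.4,"y":0,"z":0,"roll":0}
    - {"x":0.4,"y":0,"z":0,"roll":0}
    - {"x":0.4,"y":0,"z":0,"roll":0}
    - {"x":0.4,"y":0,"z":0,"roll":0}
    - {"x":0.5,"y":0,"z":0,"roll":0}
    - {"x":0.5,"y":0,"z":0,"roll":0}
    - {"x":0.5,"y":0,"z":0,"roll":0}
    - {"x":0,"y":0,"z":0,"roll":0}

```text
t: 12.78
eef_pos: [0.5137, -0.1532, 0.0586]
tcp_rot: [0.0, 0.998, 0.063, 0.0]
ft_force: [-3.0, -0.8, 0.7]
grip_width: -0.0001
finger_force: 1.2
```

```bash
python3 -c "
from h import *
go([.7303-.165*.9923,-.1265-.165*.1237,.058],.124)"
```

```text
t 12.78 pos [ 0.5137 -0.1532  0.0586] yaw 0.1251 F [-3.  -0.8  0.7] w -0.0001
shift in current axes cm [5.32 0.04 0.07] roll 0.0011
shift in turned axes [5.32 0.03 0.06]
```

Call:
apply_moves:
  motion:
    - {"x":0.5,"y":0,"z":0,"roll":0}
    - {"x":0.5,"y":0,"z":0,"roll":0}
    - {"x":0.5,"y":0,"z":0,"roll":0}
    - {"x":0.5,"y":0,"z":0,"roll":0}
    - {"x":0.5,"y":0,"z":0,"roll":0}
    - {"x":0.5,"y":0,"z":0,"roll":0}
    - {"x":0.3,"y":0,"z":0,"roll":0}
    - {"x":0.3,"y":0,"z":0,"roll":0}
    - {"x":0.3,"y":0,"z":0,"roll":0}
    - {"x":0,"y":0,"z":0,"roll":0}

```text
t: 13.62
eef_pos: [0.5517, -0.1484, 0.0586]
tcp_rot: [-0.0, 0.998, 0.062, -0.0]
ft_force: [-2.9, -0.7, -0.0]
grip_width: 0.0004
finger_force: 1.8
```

Call:
apply_moves:
  motion:
    - {"x":0.2,"y":0,"z":0,"roll":0}
    - {"x":0.2,"y":0,"z":0,"roll":0}
    - {"x":0.2,"y":0,"z":0,"roll":0}
    - {"x":0,"y":0,"z":0,"roll":0}

```text
t: 13.95
eef_pos: [0.5568, -0.1478, 0.0585]
tcp_rot: [-0.0, 0.998, 0.062, -0.001]
ft_force: [-4.9, -2.1, 0.7]
grip_width: 0.0001
finger_force: 2.5
```

```bash
python3 -c "
from h import *
go([.7303-.165*.9923,-.1265-.165*.1237,.058],.124)"
```

```text
t 13.95 pos [ 0.5568 -0.1478  0.0585] yaw 0.1246 F [-4.9 -2.1  0.7] w 0.0001
shift in current axes cm [0.98 0.03 0.05] roll 0.0006
shift in turned axes [0.98 0.03 0.05]
```

Call:
apply_moves:
  motion:
    - {"x":0.2,"y":0,"z":0,"roll":0}
    - {"x":0.2,"y":0,"z":0,"roll":0}
    - {"x":0.2,"y":0,"z":0,"roll":0}
    - {"x":0,"y":0,"z":0,"roll":0}

```text
t: 14.28
eef_pos: [0.562, -0.1472, 0.0586]
tcp_rot: [-0.0, 0.998, 0.062, -0.001]
ft_force: [-8.2, -1.0, 3.6]
grip_width: -0.0003
finger_force: 3.7
```

Call:
apply_moves:
  motion:
    - {"x":0.2,"y":0,"z":0,"roll":0}
    - {"x":0.1,"y":0,"z":0,"roll":0}
    - {"x":0,"y":0,"z":0,"roll":0}

```text
t: 14.53
eef_pos: [0.5644, -0.1468, 0.0585]
tcp_rot: [-0.0, 0.998, 0.062, -0.002]
ft_force: [-9.4, -1.5, 3.9]
grip_width: -0.0001
finger_force: 4.5
```

Call:
apply_moves:
  motion:
    - {"x":0.1,"y":0,"z":0,"roll":0}
    - {"x":0.1,"y":0,"z":0,"roll":0}
    - {"x":0,"y":0,"z":0,"roll":0}

```text
t: 14.78
eef_pos: [0.5662, -0.1466, 0.0585]
tcp_rot: [-0.0, 0.998, 0.062, -0.002]
ft_force: [-10.1, -1.3, 5.7]
grip_width: 0.0001
finger_force: 4.8
```

Call:
apply_moves:
  motion:
    - {"x":0.1,"y":0,"z":0,"roll":0}
    - {"x":0.1,"y":0,"z":0,"roll":0}
    - {"x":0,"y":0,"z":0,"roll":0}

```text
t: 15.03
eef_pos: [0.5685, -0.1463, 0.0585]
tcp_rot: [-0.0, 0.998, 0.062, -0.002]
ft_force: [-8.1, -1.7, 4.7]
grip_width: 0.0001
finger_force: 4.0
```

Call:
apply_moves:
  motion:
    - {"x":0.1,"y":0,"z":0,"roll":0}
    - {"x":0.1,"y":0,"z":0,"roll":0}
    - {"x":0,"y":0,"z":0,"roll":0}

```text
t: 15.28
eef_pos: [0.571, -0.146, 0.0585]
tcp_rot: [-0.0, 0.998, 0.062, -0.001]
ft_force: [-6.8, -1.5, 2.8]
grip_width: 0.0002
finger_force: 3.5
```

Call:
apply_moves:
  motion:
    - {"x":0.1,"y":0,"z":0,"roll":0}
    - {"x":0.1,"y":0,"z":0,"roll":0}
    - {"x":0,"y":0,"z":0,"roll":0}

```text
t: 15.53
eef_pos: [0.5733, -0.1457, 0.0585]
tcp_rot: [-0.0, 0.998, 0.062, -0.001]
ft_force: [-5.1, -0.1, 0.8]
grip_width: -0.0001
finger_force: 2.8
```

Call:
apply_moves:
  motion:
    - {"x":0.1,"y":0,"z":0,"roll":0}
    - {"x":0,"y":0,"z":0,"roll":0}

```text
t: 15.7
eef_pos: [0.5752, -0.1454, 0.0586]
tcp_rot: [-0.0, 0.998, 0.062, -0.0]
ft_force: [-3.2, -1.1, -1.6]
grip_width: -0.0002
finger_force: 1.4
```

Call:
apply_moves:
  motion:
    - {"x":0.1,"y":0,"z":0,"roll":0}
    - {"x":0,"y":0,"z":0,"roll":0}

```text
t: 15.87
eef_pos: [0.5759, -0.1453, 0.0586]
tcp_rot: [-0.0, 0.998, 0.062, -0.0]
ft_force: [-4.1, -1.1, -0.7]
grip_width: 0.0
finger_force: 2.4
```

Call:
apply_moves:
  motion:
    - {"x":0.1,"y":0,"z":0,"roll":0}
    - {"x":0,"y":0,"z":0,"roll":0}

```text
t: 16.03
eef_pos: [0.5768, -0.1452, 0.0586]
tcp_rot: [-0.0, 0.998, 0.062, -0.0]
ft_force: [-4.2, -1.1, -0.1]
grip_width: 0.0002
finger_force: 2.5
```

Call:
apply_moves:
  motion:
    - {"x":0.1,"y":0,"z":0,"roll":0}
    - {"x":0,"y":0,"z":0,"roll":0}

```text
t: 16.2
eef_pos: [0.5778, -0.1451, 0.0586]
tcp_rot: [-0.0, 0.998, 0.062, -0.0]
ft_force: [-4.7, -1.5, 0.4]
grip_width: 0.0001
finger_force: 2.5
```

Call:
apply_moves:
  motion:
    - {"x":0.1,"y":0,"z":0,"roll":0}
    - {"x":0,"y":0,"z":0,"roll":0}

```text
t: 16.37
eef_pos: [0.5783, -0.145, 0.0586]
tcp_rot: [-0.0, 0.998, 0.062, -0.001]
ft_force: [-6.5, -1.3, 1.9]
grip_width: 0.0002
finger_force: 3.1
```

Call:
apply_moves:
  motion:
    - {"x":0.1,"y":0,"z":0,"roll":0}
    - {"x":0,"y":0,"z":0,"roll":0}

```text
t: 16.53
eef_pos: [0.5784, -0.145, 0.0586]
tcp_rot: [-0.0, 0.998, 0.062, -0.002]
ft_force: [-9.0, -1.0, 5.7]
grip_width: -0.0002
finger_force: 4.6
```

Call:
apply_moves:
  motion:
    - {"x":0.1,"y":0,"z":0,"roll":0}
    - {"x":0,"y":0,"z":0,"roll":0}

```text
t: 16.7
eef_pos: [0.5785, -0.145, 0.0586]
tcp_rot: [-0.0, 0.998, 0.062, -0.003]
ft_force: [-12.6, -0.8, 6.8]
grip_width: 0.0002
finger_force: 6.1
```

Call:
apply_moves:
  motion:
    - {"x":0.1,"y":0,"z":0,"roll":0}
    - {"x":0.1,"y":0,"z":0,"roll":0}
    - {"x":0,"y":0,"z":0,"roll":0}

```text
t: 16.95
eef_pos: [0.5785, -0.145, 0.0585]
tcp_rot: [-0.0, 0.998, 0.062, -0.005]
ft_force: [-18.0, -2.3, 13.6]
grip_width: -0.0001
finger_force: 9.0
```

Call:
apply_moves:
  motion:
    - {"x":-0.5,"y":0,"z":0,"roll":0}
    - {"x":-0.5,"y":0,"z":0,"roll":0}
    - {"x":-1,"y":0,"z":0,"roll":0}
    - {"x":-3,"y":0,"z":0,"roll":0}
    - {"x":-3,"y":0,"z":0,"roll":0}
    - {"x":-3,"y":0,"z":0,"roll":0}
    - {"x":0,"y":0,"z":-4,"roll":0}
    - {"x":0,"y":0,"z":-4,"roll":0}
    - {"x":0,"y":0,"z":-4,"roll":0}
    - {"x":0,"y":0,"z":0,"roll":0}

```text
t: 17.78
eef_pos: [0.4795, -0.1591, 0.1864]
tcp_rot: [0.002, 0.998, 0.062, 0.007]
ft_force: [1.3, 1.1, 0.1]
grip_width: -0.0001
finger_force: 0.0
```

```bash
python3 - <<'E'
from h import *
print(monitor.state()['ft_force'])
w=camera('wrist');save(w,'w4.png')
for n in('wrist','top','scene'):
    C=cloud(camera(n));z=C[...,2];Q=C-[.7303,-.1265,0];c,s=np.cos(.124),np.sin(.124)
    X=Q[...,0]*c+Q[...,1]*s;Y=-Q[...,0]*s+Q[...,1]*c
    m=(z>.066)&(z<.080)&(X<-.131)&(X>-.28)&(abs(Y)<.11)
    if m.sum()>10: print(n,m.sum(),'panel X',np.percentile(X[m],[2,50,98]))
E
```

```text
[1.26995065 1.08589868 0.06005131]
wrist 6759 panel X [-0.14530825 -0.14006715 -0.13373977]
top 277 panel X [-0.14499194 -0.13942775 -0.13301419]
scene 167 panel X [-0.14733116 -0.14223258 -0.13817673]
```

View pics/w4.png

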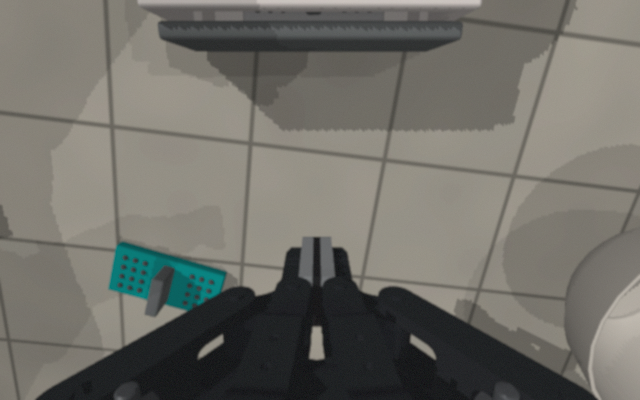

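The drawer is shut and stays shut with nothing touching it: the panel at (310,33) in the picture is about 4 mm off the base's face.

Call:
apply_moves:
  motion:
    - {"x":0,"y":0,"z":0,"roll":0}
    - {"x":0,"y":0,"z":0,"roll":0}
    - {"x":0,"y":0,"z":0,"roll":0}
    - {"x":0,"y":0,"z":0,"roll":0}
    - {"x":0,"y":0,"z":0,"roll":0}

```text
t: 18.4
eef_pos: [0.4738, -0.158, 0.1783]
tcp_rot: [-0.0, 0.998, 0.062, -0.0]
ft_force: [-0.8, -0.3, -0.1]
grip_width: -0.0003
finger_force: 0.0
```

```bash
python3 - <<'E'
from h import *
C=cloud(camera('top'));z=C[...,2];Q=C-[.7303,-.1265,0];c,s=np.cos(.124),np.sin(.124)
X=Q[...,0]*c+Q[...,1]*s;Y=-Q[...,0]*s+Q[...,1]*c
m=(z>.066)&(z<.080)&(X<-.131)&(X>-.28)&(abs(Y)<.11);print('panel',np.median(X[m]))
m=np.hypot(C[...,0]-.636,C[...,1]+.096)<.007;print('key z',np.median(z[m]))
print(workorder.job_done())
E
```

```text
panel -0.1395170675493365
key z 0.10330192016327026
the job is handed in; nothing more can be done
None
```

The insert was placed flat and centred in the front compartment, the drawer is pushed shut and staying closed, the key is back up, and the job is handed in at about 18 s; no verdict was returned.

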